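# Clamp the assembled board on the preheater and switch on its heater

## Robot

A 6-joint arm with a two-finger parallel gripper is mounted at the origin on the work surface. World frame = base frame: x ahead of the robot, y to its left, z up, the work surface at z = 0. Lengths are in m, angles in degrees, forces in N, time in s.
With the tool pointing down it reaches from about 0.325 to 0.9 m from the base axis. Payload 6.1 kg.
Tool frame: the origin (TCP) lies midway between the tips of the shut fingers; the grasp point (between the pads) lies r.grip_depth behind it (r.grip_depth is the distance from the TCP to the grasp point, in m); z points along the fingers, y is the direction in which the jaws open and shut (so a half turn about z gives the same grasp; the last joint's range is limited). The gripper opens to 87 mm and grips with 3 to 60 N. Pads are 19 mm wide; open, the fingers measure 117 mm over their backs; the gripper's body (75 mm by 190 mm) begins 51 mm behind the grasp point.
Start: joints at [-74.662, 12.628, 87.462, -0, 79.91, -7.225], TCP at [0.24, -0.577, 0.223] pointing down, gripper open.
Joint ranges: [-170.65, 170.65], [-52.31, 119.04], [5.05, 147.46], [-71.25, 251.25], [11.57, 151.72], [-153.62, 153.62]. Speed limits (degrees/s): [147.25, 147.25, 172.46, 180, 180, 180].

## Interface

Orientations are given as a 3x3 rotation matrix whose columns are the frame's x, y, z axes.
In Python, from bench import telemetry, cams, r gives the robot as it stands.
- The arm moves only by the tool servo_tool, never from a script. Its argument "targets" is a list of rows, each an object with "fingers": the opening in per cent of the stroke, from 0 (shut) to 100 (fully open); "translation": the shift along the tool's x, y, z in cm, a list of three; "dr": the turn, a rotation vector about the tool's x, y, z in degrees, a list of three. A call has 1 to 12 rows; each row is the pose to reach, as a shift and turn from the pose commanded when the call began, along the tool's axes at that moment; what a row does not reach only later rows make up. A row lasts 1/12 s, in which the tool goes at most 41.7 mm and 7.16 degrees, less where a joint would pass 70% of its speed; a pose out of reach is approached as far as the arm can. A call with a gripper value outside its range is refused whole. The fingers move at their own pace and stop on an object; "squeeze" is the grip in N (left out, the last holds). Time passes only in rows, so rows that repeat a pose let the fingers close. It gives the time, the measured TCP pose, the force and the opening at its end, in the units of the state.
- telemetry.read_state(): the state, without advancing time (a new reading comes with each control period).
- cams.read_camera(name): name is "scene" or "top" or "wrist"; returns a dict with "image" (480x640x3 uint8, blue, green, red), "mtx" (3x3 intrinsics, pixels), "dist" ([k1, k2, p1, p2, k3] as OpenCV has them; the pictures are not rectified), "R" (3x3) and "t" (3): a world point X has camera coordinates R X + t. Camera axes: x right, y down, z forward; pixel columns grow to the right and rows downward; lengths in m; the calibration is good to about 2 mm. A picture is of the moment at which its call begins. There is no depth.
- r.job_done(): hands the job in, once; it reports no verdict.
The state is a dict: "t": time; "joint_positions": joint angles; "dq": joint speeds; "effort": joint torques, N m; "ee_pos": TCP position; "eef_rot": TCP orientation; "ft_force": force on the tool from outside, world axes, zero at the start; "ft_torque": the same for the moment, N m; "gripper_width": finger opening in m.
Only numpy, scipy, OpenCV 4.12 (cv2) and the standard library are available. Lean on these libraries where they do the work, as an engineer would, in place of code of your own. Each camera call takes 0.05 s, during which the arm holds its last target.

## Task

Slide the preheater's clamp bar towards the circuit board that has components on it, until that board is held snug and square between the bar and the end rail. Then switch fully on the toggle switch on that board's side only, leaving the other switch off. Do not disturb the blank board or the other things on the bench.

Things in the scene. Friction and masses are not known exactly. Their poses are not given: they have to be found in the camera images.
- preheater: immovable dark steel box, 330 (x) x 372 (y) x 65 mm high, two heater grilles on its flat deck (z = 65 mm). Origin: middle of its underside; +x away from the robot, +y to the robot's left. Fixed aluminium end rails, 18 mm high, inner faces at y = +160 and -160 mm, parallel to x. Steel guide rods along y at x = +-88 mm, 12 mm above the deck.
- jaw (a joint): m; position along the preheater's y of the single clamp bar between the two end rails: 0 = middle, positive = towards the left (+y) rail, travel +-0.1. The bar is aluminium, 176 mm along x, 18 mm wide in y, its top 17 mm above the deck; it slides stiffly (about 3 N) and stays where it is left.
- jaw_knob (a point): centre of the top of the black cylindrical knob on the middle of the clamp bar (18 mm diameter, 36 mm tall, standing on the bar; its top is 53 mm above the deck)
- board: the assembled circuit board: green, 100 (x) x 70 (y) x 4 mm, with black chips, a white connector, a metal can and small capacitors on its top (up to 13 mm high in all). Loose on the deck on one side of the clamp bar, a little crooked. Origin at the centre of its underside.
- blank_board: the blank circuit board: the same green board, 100 x 70 x 4 mm, with nothing on it. Loose on the deck on the other side of the clamp bar. Origin at the centre of its underside.
- switch_left (a joint): rad; left heater switch: a 50 mm steel toggle lever with a 26 mm ball on a black block (70 x 50 x 25 mm) on the near deck strip. Its pivot is at preheater-frame x = -132, y = +95, z = 87 mm, axis along y. 0 = off (leaning 0.5 rad to -x, towards the robot), 1.0 = fully on (leaning 0.5 rad to +x); it stays where it is left.
- switch_left_tip (a point): centre of the ball at the tip of the left toggle lever; it moves with the lever
- switch_right (a joint): rad; right heater switch: a 50 mm steel toggle lever with a 26 mm ball on a black block (70 x 50 x 25 mm) on the near deck strip. Its pivot is at preheater-frame x = -132, y = -95, z = 87 mm, axis along y. 0 = off (leaning 0.5 rad to -x, towards the robot), 1.0 = fully on (leaning 0.5 rad to +x); it stays where it is left.
- switch_right_tip (a point): centre of the ball at the tip of the right toggle lever; it moves with the lever
- flux_jar: bystander: small jar, 32 mm diameter, 32 mm high, on the near deck strip between the two switches. Origin at the centre of its underside.
- part_cup: bystander: small aluminium cup, 40 mm wide, 22 mm high, on the far deck strip
- tweezers: bystander: steel tweezers 110 mm long, lying along y on the far deck strip
- screwdriver: bystander: screwdriver 160 mm long, on the grey mat at the left
- brush: bystander: brush 150 mm long, on the grey mat at the left
- solder_spool: bystander: grey spool 56 mm diameter, 40 mm high, on the table at the right
- chip_tray: bystander: black divided tray 100 x 140 x 25 mm, on the table at the right
Things that resemble listed ones, but are neither listed nor needed, are in the scene too. There is more than one size of the board; the job needs the middle-sized.

How it is judged:
By the outcome, as a careful person would: the job done as asked, in the order asked, and still so for the second after the job is handed in, with the robot touching nothing.
It also fails if it takes over 42 s, if anything falls off the work surface, if the arm or the gripper's body presses on something with over 40 N, if the wrist force passes 120 N, or if a joint passes its speed limit or range.

## Working session

There is one attempt and no reset: what is moved stays moved. The work goes in short steps, Python scripts to look and compute and a tool call to move; the robot and the scene stay as the last step left them, time stands still between calls to the robot, and variables do not carry over. Pictures are saved under pics/ and viewed, and the job is handed in when it is done.

Besides the shell and the picture viewer there is one more tool, called after ">>>" as a command line: name --argument value ..., lists and objects as JSON in quotes. servo_tool: Moves the arm, as the interface text tells. Its arguments: {"type":"object","properties":{"targets":{"type":"array"},"squeeze":{"type":"number"}},"required":["targets"]}

```bash
mkdir -p pics; ls
python3 - <<'E'
from bench import telemetry, cams, r
import cv2,numpy as np
for n in ["scene","top"]:
    c=cams.read_camera(n); cv2.imwrite(f"pics/{n}0.png",c["image"]); np.savez(f"{n}.npz",**{k:np.array(v) for k,v in c.items()})
s=telemetry.read_state(); print(s["t"],s["ee_pos"],s["eef_rot"],r.grip_depth)
E
```

```text
pics
0.1 [ 0.23966801 -0.57660611  0.22154541] [[ 9.23455030e-01  3.83706412e-01 -4.44084890e-04]
 [ 3.83706586e-01 -9.23453449e-01  1.72723784e-03]
 [ 2.52660511e-04 -1.76542477e-03 -9.99998410e-01]] 0.0187
```

View pics/scene0.png

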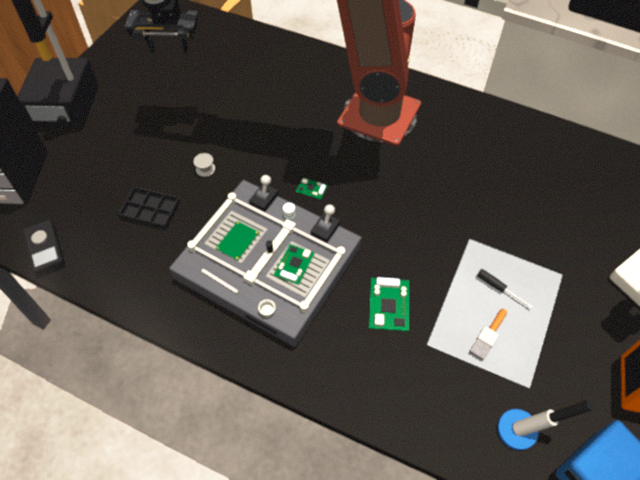

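View pics/top0.png

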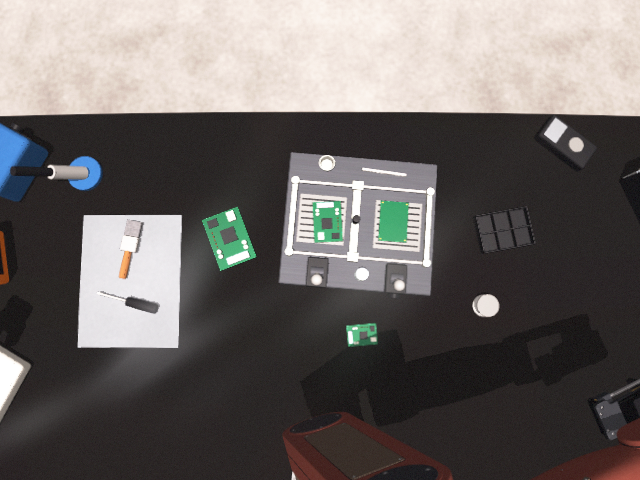

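The assembled board lies left (+y) of the bar, around (328,222) in the top view. The blank is on the right at (393,221), and the knob is at (356,219). I'll zoom in and measure next.

```bash
cat > h.py <<'E'
import numpy as np,cv2
def ray(c,uv,z):
    p=cv2.undistortPoints(np.array(uv,float).reshape(-1,1,2),c["mtx"].astype(float),c["dist"].astype(float)).reshape(-1,2)
    d=np.c_[p,np.ones(len(p))]@c["R"]; o=-c["R"].T@c["t"]
    s=(z-o[2])/d[:,2]; return o+d*s[:,None]
def tri(c1,u1,c2,u2):
    A=[];b=[]
    for c,u in((c1,u1),(c2,u2)):
        o=-c["R"].T@c["t"]; d=ray(c,[u],0)[0]-o; d/=np.linalg.norm(d); P=np.eye(3)-np.outer(d,d); A.append(P);b.append(P@o)
    return np.linalg.lstsq(np.vstack(A),np.hstack(b),rcond=None)[0]
def proj(c,X):
    return cv2.projectPoints(np.array(X,float).reshape(-1,1,3),cv2.Rodrigues(c["R"])[0],c["t"].astype(float),c["mtx"].astype(float),c["dist"].astype(float))[0].reshape(-1,2)
E
python3 - <<'E'
import numpy as np,cv2
from h import *
t=dict(np.load("top.npz"));s=dict(np.load("scene.npz"))
cv2.imwrite("pics/topz.png",cv2.resize(t["image"][145:305,270:450],None,fx=3.75*1.1,fy=3.75,interpolation=cv2.INTER_CUBIC)) if 0 else cv2.imwrite("pics/topz.png",cv2.resize(t["image"][148:298,270:445],None,fx=4,fy=4,interpolation=cv2.INTER_CUBIC))
cv2.imwrite("pics/scz.png",cv2.resize(s["image"][170:345,165:370],None,fx=3.4,fy=3.4,interpolation=cv2.INTER_CUBIC))
print(-t["R"].T@t["t"],-s["R"].T@s["t"])
E
```

```text
[0.43492336 0.06786715 1.29427302] [1.28756629 0.39947143 1.33799858]
```

View pics/topz.png

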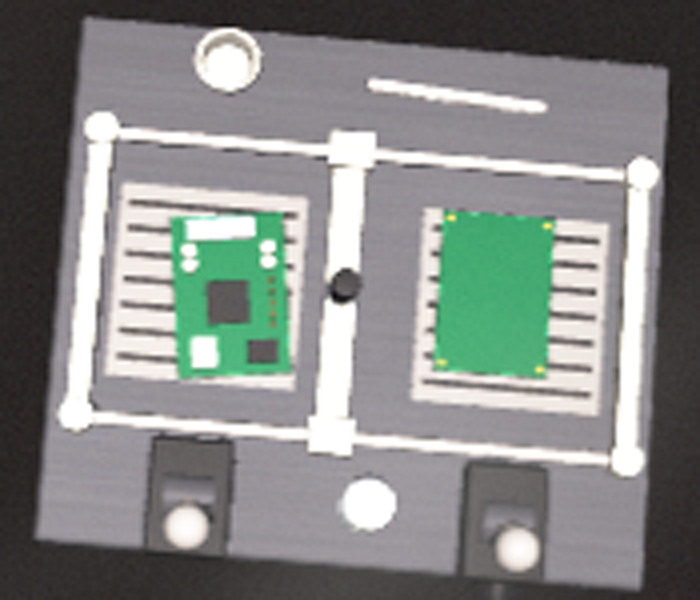

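View pics/scz.png

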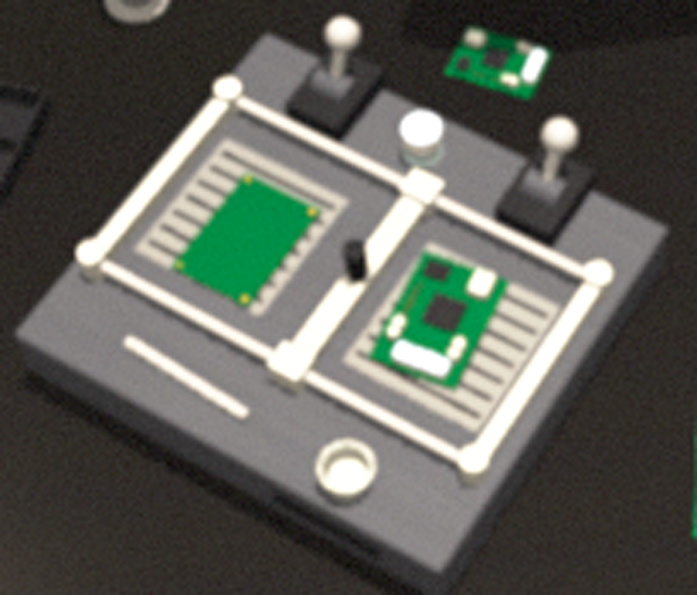

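The zooms show the deck corners at topz (84,17), (667,68), (641,590) and (36,540). The knob top is near topz (345,283). The board is a few degrees crooked, with a gap on its left to the rail.

```bash
cat >> h.py <<'E'
def cz(p): return (np.array(p,float)+.5)/4-.5+np.array([270,148])
def sz(p): return (np.array(p,float)+.5)/3.4-.5+np.array([165,170])
E
python3 - <<'E'
import numpy as np,cv2
from h import *
t=dict(np.load("top.npz"));s=dict(np.load("scene.npz"))
C=ray(t,cz([(84,17),(667,68),(641,590),(36,540)]),.065)[:,:2]
print(C.round(4)); e=lambda a,b:np.linalg.norm(C[a]-C[b]); print(e(0,1),e(3,2),e(0,3),e(1,2))
o=C.mean(0); vy=(C[0]-C[1])+(C[3]-C[2]); vx=(C[0]-C[3])+(C[1]-C[2])
a1=np.arctan2(vx[1],vx[0]);a2=np.arctan2(-vy[0],vy[1]); print("yaw",np.degrees([a1,a2]),o)
a=(a1+a2)/2; R=np.array([[np.cos(a),-np.sin(a)],[np.sin(a),np.cos(a)]])
f=lambda p:(np.atleast_2d(p)[:,:2]-o)@R
def show(n,p): print(n,np.round(p,4),"pre",f(p).round(4))
show("knobtop",ray(t,cz([(345,281)]),.118))
show("knob tri",tri(t,cz((345,281)),s,sz((355,247))[None][0])[None]); print(tri(t,cz((345,281)),s,sz((355,247))))
for n,a_,b in(("L",(186,525),(560,133)),("R",(517,549),(343,33))):
    X=tri(t,cz(a_),s,sz(b)); print(n,X); show(n,X[None])
    nom=np.array([-.132-.05*np.sin(.5),.095 if n=="L" else -.095]); print("nominal",R@nom+o,.087+.05*np.cos(.5))
show("board",ray(t,cz([(171,216),(285,211),(292,374),(179,378)]),.069))
show("bar ends",ray(t,cz([(353,150),(331,435)]),.082))
show("jar",ray(t,cz([(369,504)]),.097))
show("rail L",ray(t,cz([(112,140),(90,402),(101,128),(75,413)]),.083))
np.savez("pre.npz",o=o,R=R,a=a)
hsv=cv2.cvtColor(t["image"],cv2.COLOR_BGR2HSV); m=cv2.inRange(hsv,(45,80,40),(90,255,255))
for c in cv2.findContours(m,0,2)[0]:
    if cv2.contourArea(c)>200:
        q=cv2.minAreaRect(c);b=cv2.boxPoints(q); X=ray(t,b,.069)[:,:2]; F=f(X); print(q, F.round(4).tolist(), F.mean(0))
E
```

```text
[[ 0.8144  0.1159]
 [ 0.7814 -0.2502]
 [ 0.4554 -0.222 ]
 [ 0.4882  0.1447]]
0.367604559882318 0.36818888248505777 0.32738663223111025 0.3271942088926628
yaw [-4.98853446 -5.13514608] [ 0.63484591 -0.05291142]
knobtop [[ 0.637  -0.0399  0.118 ]] pre [[0.001  0.0132]]
knob tri [[ 0.637  -0.0411  0.1219]] pre [[0.0011 0.012 ]]
[ 0.63695969 -0.04108951  0.12188237]
L [0.4933975  0.05397041 0.13975866]
L [[0.4934 0.054  0.1398]] pre [[-0.1503  0.094 ]]
nominal [0.48786485 0.05547957] 0.13087912809451863
R [ 0.47863044 -0.13523614  0.13846084]
R [[ 0.4786 -0.1352  0.1385]] pre [[-0.1483 -0.0958]]
nominal [ 0.47110098 -0.13377944] 0.13087912809451863
board [[ 0.6864  0.0621  0.069 ]
 [ 0.6893 -0.0081  0.069 ]
 [ 0.5881 -0.0111  0.069 ]
 [ 0.586   0.0578  0.069 ]] pre [[ 0.0412  0.1191]
 [ 0.0502  0.0494]
 [-0.0503  0.0375]
 [-0.0585  0.1059]]
bar ends [[ 0.7245 -0.0495  0.082 ]
 [ 0.5494 -0.0332  0.082 ]] pre [[ 0.089   0.0113]
 [-0.0868  0.0121]]
jar [[ 0.5069 -0.0539  0.097 ]] pre [[-0.1273 -0.0123]]
rail L [[0.7309 0.098  0.083 ]
 [0.57   0.1114 0.083 ]
 [0.7385 0.1047 0.083 ]
 [0.5634 
[... 209 characters left out ...]
0154], [-0.2387, -0.0568], [-0.2896, -0.0651], [-0.3018, 0.0068]] [-0.27026279 -0.02492166]
((228.45941162109375, 238.20594787597656), (54.46728515625, 39.6044807434082), 69.14553833007812) [[-0.0269, 0.3891], [0.0155, 0.3021], [-0.1054, 0.2424], [-0.147, 0.3284]] [-0.06593423  0.31550357]
((327.12432861328125, 221.36187744140625), (40.04983139038086, 28.486886978149414), 86.98721313476562) [[0.0398, 0.1203], [0.0495, 0.0508], [-0.049, 0.0382], [-0.0585, 0.1069]] [-0.00454758  0.07906092]
((393.0411376953125, 220.96469116210938), (28.607797622680664, 39.95887756347656), 4.398705005645752) [[-0.0399, -0.0466], [0.0597, -0.0476], [0.0603, -0.1186], [-0.0395, -0.1168]] [ 0.01015836 -0.08240612]
```

The preheater is centred at (0.635,-0.053) with a yaw of -5.06°. The jaw is at about +12 mm and the board is about 6.8° crooked. With a 70 mm board, snug should put the jaw at about +81 mm. I'll compute the approach above the knob.

```bash
cat > go.py <<'E'
import numpy as np,sys
from scipy.spatial.transform import Rotation as Ro
from bench import telemetry
s=telemetry.read_state(); R=np.array(s["eef_rot"]);p=np.array(s["ee_pos"]);P=np.load("pre.npz");o=P["o"];Rp=P["R"]
print("t",s["t"],"p",p.round(4),"pre",((p[:2]-o)@Rp).round(4),"F",np.round(s["ft_force"],1),"w",s["gripper_width"],"rot",np.round(R,4).tolist(),"q",np.round(s["joint_positions"],1))
# target in preheater xy (m), z world
if len(sys.argv)>3:
    tx,ty,tz=map(float,sys.argv[1:4]); T=np.r_[Rp@[tx,ty]+o,tz]
    print("target",T,"shift cm",(R.T@(T-p)*100).round(2))
    xp,yp=Rp[:,0],Rp[:,1]; Rt=np.array([np.r_[xp,0],np.r_[-yp,0],[0,0,-1]]).T
    print("dr",np.degrees(Ro.from_matrix(R.T@Rt).as_rotvec()).round(2))
E
python3 go.py 0.001 0.0125 0.2
```

```text
t 0.1 p [ 0.2397 -0.5766  0.2215] pre [-0.3474 -0.5565] F [-0.3  0.5  0.1] w 0.08698007542339688 rot [[0.9235, 0.3837, -0.0004], [0.3837, -0.9235, 0.0017], [0.0003, -0.0018, -1.0]] q [-74.7  12.7  87.5   0.   79.9  -7.2]
target [ 0.6369449 -0.0405484  0.2      ] shift cm [ 57.26 -34.25   2.23]
dr [-1.000e-01  1.000e-02  2.763e+01]
```

>>> servo_tool --targets '[{"fingers": 100, "translation": [4, -2.4, 0], "dr": [0, 0, 3]}, {"fingers": 100, "translation": [7.5, -4.5, 0], "dr": [0, 0, 6]}, {"fingers": 100, "translation": [11, -6.6, 0], "dr": [0, 0, 9]}, {"fingers": 100, "translation": [14.5, -8.7, 0], "dr": [0, 0, 12]}, {"fingers": 100, "translation": [18, -10.8, 0], "dr": [0, 0, 15]}, {"fingers": 100, "translation": [21.5, -12.9, 0], "dr": [0, 0, 18]}, {"fingers": 100, "translation": [25, -15, 0], "dr": [0, 0, 21]}, {"fingers": 100, "translation": [28.5, -17.1, 0], "dr": [0, 0, 24]}, {"fingers": 100, "translation": [32, -19.2, 0], "dr": [0, 0, 27]}, {"fingers": 100, "translation": [35.5, -21.3, 0], "dr": [0, 0, 27.6]}, {"fingers": 100, "translation": [38, -22.8, 0], "dr": [0, 0, 27.6]}, {"fingers": 100, "translation": [39, -23.4, 0], "dr": [0, 0, 27.6]}]'

```text
t: 1.1
ee_pos: [0.5118, -0.2077, 0.2222]
eef_rot: [[0.996, -0.084, 0.0], [-0.084, -0.996, 0.002], [0.0, -0.002, -1.0]]
ft_force: [-0.2, 0.6, 0.4]
gripper_width: 0.087
```

```bash
python3 go.py 0.001 0.0125 0.2
```

```text
t 1.1 p [ 0.5118 -0.2077  0.2222] pre [-0.1089 -0.1651] F [-0.2  0.6  0.4] w 0.08702919273685293 rot [[0.9964, -0.0843, 0.0001], [-0.0843, -0.9964, 0.0015], [0.0, -0.0015, -1.0]] q [-30.3   2.7  98.4   0.1  78.9  64.5]
target [ 0.6369449 -0.0405484  0.2      ] shift cm [ 11.06 -17.71   2.24]
dr [-0.09 -0.    0.23]
```

>>> servo_tool --targets '[{"fingers": 100, "translation": [2, -3.2, 0], "dr": [0, 0, 0.2]}, {"fingers": 100, "translation": [4, -6.4, 0], "dr": [0, 0, 0.2]}, {"fingers": 100, "translation": [6, -9.6, 0.5], "dr": [0, 0, 0.2]}, {"fingers": 100, "translation": [8, -12.8, 1], "dr": [0, 0, 0.2]}, {"fingers": 100, "translation": [10, -16, 1.5], "dr": [0, 0, 0.2]}, {"fingers": 100, "translation": [11.1, -17.7, 2.2], "dr": [0, 0, 0.2]}, {"fingers": 100, "translation": [11.1, -17.7, 2.2], "dr": [0, 0, 0.2]}]'

```text
t: 1.68
ee_pos: [0.6369, -0.0415, 0.1981]
eef_rot: [[0.996, -0.088, -0.003], [-0.088, -0.996, 0.002], [-0.003, -0.001, -1.0]]
ft_force: [-0.0, -0.3, -1.8]
gripper_width: 0.0871
```

```bash
python3 go.py 0.001 0.0125 0.09
python3 - <<'E'
from bench import cams
import cv2,numpy as np
from h import *
c=cams.read_camera("wrist"); cv2.imwrite("pics/w1.png",c["image"]); np.savez("wrist.npz",**{k:np.array(v) for k,v in c.items()})
c={k:np.array(v) for k,v in c.items()}
P=np.load("pre.npz")
for kx,ky,z in((.001,.0125,.118),(.001,.0125,.082)): print(proj(c,[np.r_[P["R"]@[kx,ky]+P["o"],z]]))
E
```

```text
t 1.6833 p [ 0.6369 -0.0415  0.1981] pre [0.001  0.0115] F [-0.  -0.3 -1.8] w 0.08709767964689955 rot [[0.9962, -0.0876, -0.0025], [-0.0876, -0.9962, 0.0016], [-0.0027, -0.0014, -1.0]] q [-10.8  15.5  86.7   0.1  78.   84.2]
target [ 0.6369449 -0.0405484  0.09     ] shift cm [ 0.02 -0.08 10.81]
dr [-0.08  0.15  0.04]
[[317.51154584 245.78896719]]
[[317.85937921 232.46367569]]
```

View pics/w1.png

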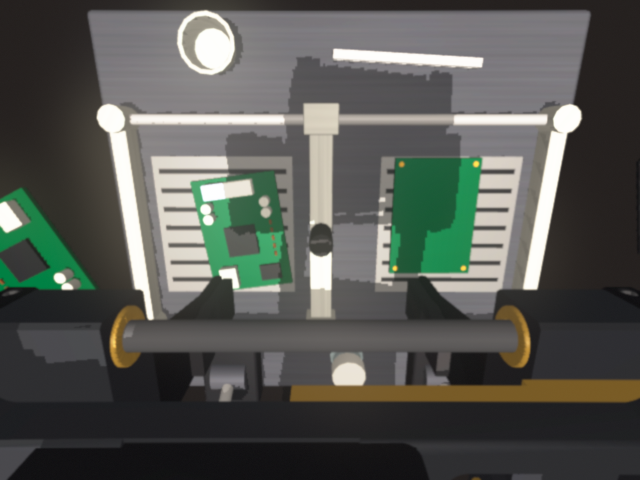

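In the wrist view the knob top is at (320,245), within 3 px (about 1 mm) of prediction. I'll descend around it.

>>> servo_tool --targets '[{"fingers": 100, "translation": [0, 0, 3], "dr": [0, 0, 0]}, {"fingers": 100, "translation": [0, 0, 6], "dr": [0, 0, 0]}, {"fingers": 100, "translation": [0, 0, 8.5], "dr": [0, 0.1, 0]}, {"fingers": 60, "translation": [0, 0, 10], "dr": [0, 0.1, 0]}, {"fingers": 40, "translation": [0, 0, 10.7], "dr": [0, 0.1, 0]}, {"fingers": 28, "translation": [0, 0, 10.8], "dr": [0, 0.1, 0]}, {"fingers": 26, "translation": [0, 0, 10.8], "dr": [0, 0.1, 0]}, {"fingers": 0, "translation": [0, 0, 10.8], "dr": [0, 0.1, 0]}, {"fingers": 0, "translation": [0, 0, 10.8], "dr": [0, 0.1, 0]}, {"fingers": 0, "translation": [0, 0, 10.8], "dr": [0, 0.1, 0]}, {"fingers": 0, "translation": [0, 0, 10.8], "dr": [0, 0.1, 0]}]' --squeeze 20

```text
t: 2.65
ee_pos: [0.637, -0.045, 0.0937]
eef_rot: [[0.996, -0.091, 0.004], [-0.091, -0.996, -0.001], [0.004, 0.0, -1.0]]
ft_force: [-0.9, 0.4, 0.7]
gripper_width: 0.0417
```

```bash
python3 go.py 0.001 0.065 0.09
```

```text
t 2.65 p [ 0.637  -0.045   0.0937] pre [0.0014 0.0081] F [-0.9  0.4  0.7] w 0.041741757432370866 rot [[0.9958, -0.0912, 0.0035], [-0.0912, -0.9958, -0.0005], [0.0036, 0.0002, -1.0]] q [-11.1  20.9  91.7   0.   67.2  84.1]
target [0.64157702 0.01174685 0.09      ] shift cm [-0.06 -5.69  0.37]
dr [ 0.01 -0.2  -0.17]
```

>>> servo_tool --targets '[{"fingers": 0, "translation": [0, 0, 0.2], "dr": [0, 0, 0]}, {"fingers": 0, "translation": [0, 0, 0.3], "dr": [0, 0, 0]}, {"fingers": 0, "translation": [0, 0, 0.3], "dr": [0, 0, 0]}, {"fingers": 0, "translation": [0, 0, 0.3], "dr": [0, 0, 0]}, {"fingers": 0, "translation": [0, 0, 0.3], "dr": [0, 0, 0]}, {"fingers": 0, "translation": [0, 0, 0.3], "dr": [0, 0, 0]}, {"fingers": 0, "translation": [0, 0, 0.3], "dr": [0, 0, 0]}, {"fingers": 0, "translation": [0, 0, 0.3], "dr": [0, 0, 0]}]'

```text
t: 3.32
ee_pos: [0.6361, -0.0445, 0.0892]
eef_rot: [[0.996, -0.091, 0.001], [-0.091, -0.996, 0.0], [0.001, -0.0, -1.0]]
ft_force: [0.9, 2.4, -1.6]
gripper_width: 0.0173
```

```bash
python3 go.py 0.001 0.065 0.09
```

```text
t 3.3167 p [ 0.6361 -0.0445  0.0892] pre [0.0005 0.0085] F [ 0.9  2.4 -1.6] w 0.017277725303909593 rot [[0.9958, -0.0911, 0.0012], [-0.0911, -0.9958, 0.0003], [0.0011, -0.0004, -1.0]] q [-11.1  21.2  91.9   0.   66.9  84.1]
target [0.64157702 0.01174685 0.09      ] shift cm [ 0.04 -5.65 -0.08]
dr [-0.02 -0.06 -0.16]
```

>>> servo_tool --targets '[{"fingers": 0, "translation": [0, -0.5, 0], "dr": [0, 0, -0.1]}, {"fingers": 0, "translation": [0, -1, 0], "dr": [0, 0, -0.1]}, {"fingers": 0, "translation": [0, -1.5, 0], "dr": [0, 0, -0.1]}, {"fingers": 0, "translation": [0, -2, 0], "dr": [0, 0, -0.1]}, {"fingers": 0, "translation": [0, -2.4, 0], "dr": [0, 0, -0.1]}, {"fingers": 0, "translation": [0, -2.8, 0], "dr": [0, 0, -0.1]}, {"fingers": 0, "translation": [0, -3.2, 0], "dr": [0, 0, -0.1]}, {"fingers": 0, "translation": [0, -3.6, 0], "dr": [0, 0, -0.1]}, {"fingers": 0, "translation": [0, -4, 0], "dr": [0, 0, -0.1]}, {"fingers": 0, "translation": [0, -4.4, 0], "dr": [0, 0, -0.1]}, {"fingers": 0, "translation": [0, -4.7, 0], "dr": [0, 0, -0.1]}, {"fingers": 0, "translation": [0, -5, 0], "dr": [0, 0, -0.1]}]'

```text
t: 4.32
ee_pos: [0.6405, 0.0053, 0.0892]
eef_rot: [[0.996, -0.089, 0.001], [-0.089, -0.996, -0.0], [0.001, -0.0, -1.0]]
ft_force: [-1.8, -3.6, -4.5]
gripper_width: 0.0177
```

>>> servo_tool --targets '[{"fingers": 0, "translation": [0, -0.3, 0], "dr": [0, 0, 0]}, {"fingers": 0, "translation": [0, -0.6, 0], "dr": [0, 0, 0]}, {"fingers": 0, "translation": [0, -0.9, 0], "dr": [0, 0, 0]}, {"fingers": 0, "translation": [0, -1.2, 0], "dr": [0, 0, 0]}, {"fingers": 0, "translation": [0, -1.4, 0], "dr": [0, 0, 0]}]'

```text
t: 4.73
ee_pos: [0.6418, 0.0193, 0.0892]
eef_rot: [[0.996, -0.089, 0.001], [-0.089, -0.996, 0.0], [0.001, -0.0, -1.0]]
ft_force: [-2.2, -2.9, -6.0]
gripper_width: 0.0179
```

```bash
python3 go.py 0.001 0.081 0.09
python3 - <<'E'
from bench import cams
import cv2
for n in("wrist","top"):
    c=cams.read_camera(n); im=c["image"]
    if n=="top": im=cv2.resize(im[148:298,270:445],None,fx=4,fy=4,interpolation=cv2.INTER_CUBIC)
    cv2.imwrite(f"pics/{n}2.png",im)
E
```

```text
t 4.7333 p [0.6418 0.0193 0.0892] pre [0.0005 0.0726] F [-2.2 -2.9 -6. ] w 0.017878379880883952 rot [[0.996, -0.0895, 0.0009], [-0.0895, -0.996, 0.0], [0.0009, -0.0001, -1.0]] q [-5.3 21.8 91.1  0.  67.  89.8]
target [0.64298871 0.02768445 0.09      ] shift cm [ 0.05 -0.84 -0.08]
dr [-0.   -0.05 -0.07]
```

View pics/wrist2.png

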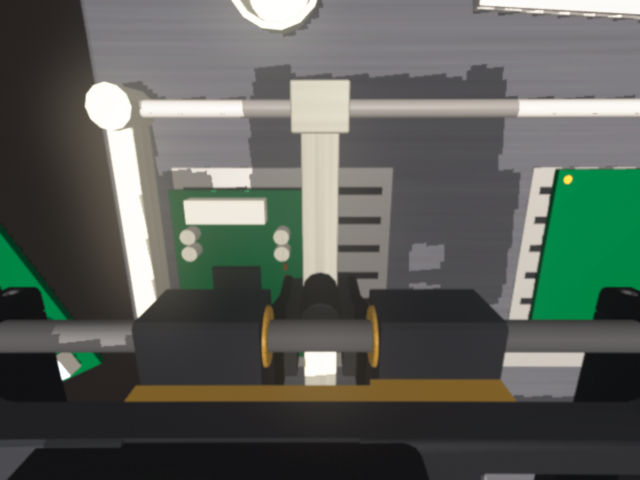

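View pics/top2.png

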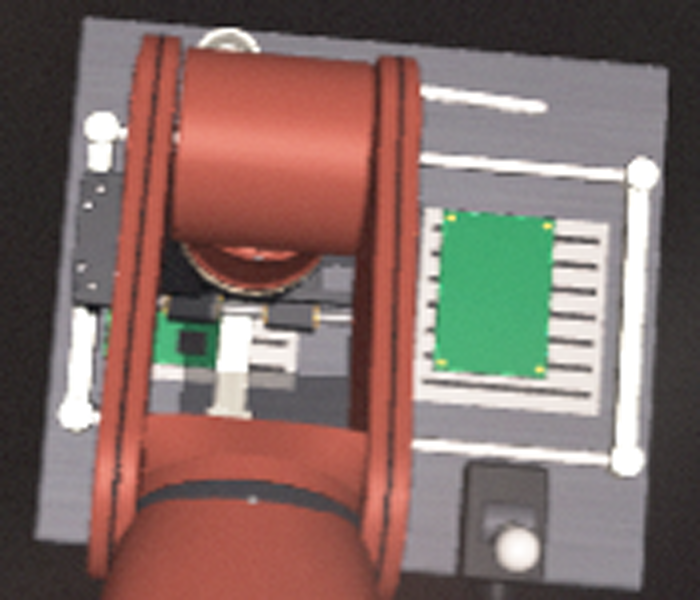

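The bar moves with the gripper, and the board has squared against it (board left edge at wrist x≈172). A small gap to the rail at about x=155 remains. I'll keep pushing gently and watch the force.

>>> servo_tool --targets '[{"fingers": 0, "translation": [0, -0.15, 0], "dr": [0, 0, 0]}, {"fingers": 0, "translation": [0, -0.3, 0], "dr": [0, 0, 0]}, {"fingers": 0, "translation": [0, -0.45, 0], "dr": [0, 0, 0]}, {"fingers": 0, "translation": [0, -0.55, 0], "dr": [0, 0, 0]}, {"fingers": 0, "translation": [0, -0.6, 0], "dr": [0, 0, 0]}]'

```text
t: 5.25
ee_pos: [0.6423, 0.025, 0.0893]
eef_rot: [[0.996, -0.09, 0.001], [-0.09, -0.996, -0.0], [0.001, 0.0, -1.0]]
ft_force: [-4.6, -3.5, -6.7]
gripper_width: 0.0175
```

>>> servo_tool --targets '[{"fingers": 0, "translation": [0, -0.05, 0], "dr": [0, 0, 0]}, {"fingers": 0, "translation": [0, -0.1, 0], "dr": [0, 0, 0]}]'

```text
t: 5.42
ee_pos: [0.6424, 0.0259, 0.0892]
eef_rot: [[0.996, -0.09, 0.001], [-0.09, -0.996, -0.0], [0.001, 0.0, -1.0]]
ft_force: [-4.1, -2.7, -7.0]
gripper_width: 0.0173
```

>>> servo_tool --targets '[{"fingers": 0, "translation": [0, -0.05, 0], "dr": [0, 0, 0]}, {"fingers": 0, "translation": [0, -0.1, 0], "dr": [0, 0, 0]}]'

```text
t: 5.58
ee_pos: [0.6424, 0.026, 0.0893]
eef_rot: [[0.996, -0.09, 0.001], [-0.09, -0.996, -0.002], [0.001, 0.002, -1.0]]
ft_force: [-4.6, -7.9, -7.2]
gripper_width: 0.0173
```

>>> servo_tool --targets '[{"fingers": 0, "translation": [0, -0.05, 0], "dr": [0, 0, 0]}, {"fingers": 0, "translation": [0, -0.08, 0], "dr": [0, 0, 0]}, {"fingers": 0, "translation": [0, -0.08, 0], "dr": [0, 0, 0]}]'

```text
t: 5.83
ee_pos: [0.6424, 0.026, 0.0892]
eef_rot: [[0.996, -0.09, 0.0], [-0.09, -0.996, -0.003], [0.001, 0.003, -1.0]]
ft_force: [-4.8, -8.4, -6.5]
gripper_width: 0.0172
```

```bash
python3 go.py 0.001 0.081 0.09
python3 - <<'E'
from bench import cams
import cv2
c=cams.read_camera("wrist"); cv2.imwrite("pics/w3.png",c["image"])
E
```

```text
t 5.8333 p [0.6424 0.026  0.0892] pre [0.0005 0.0792] F [-4.8 -8.4 -6.5] w 0.01719657725332198 rot [[0.996, -0.0898, 0.0004], [-0.0898, -0.996, -0.0026], [0.0006, 0.0026, -1.0]] q [-4.6 21.9 90.9 -0.2 67.1 90.6]
target [0.64298871 0.02768445 0.09      ] shift cm [ 0.05 -0.18 -0.08]
dr [ 0.15 -0.03 -0.09]
```

View pics/w3.png

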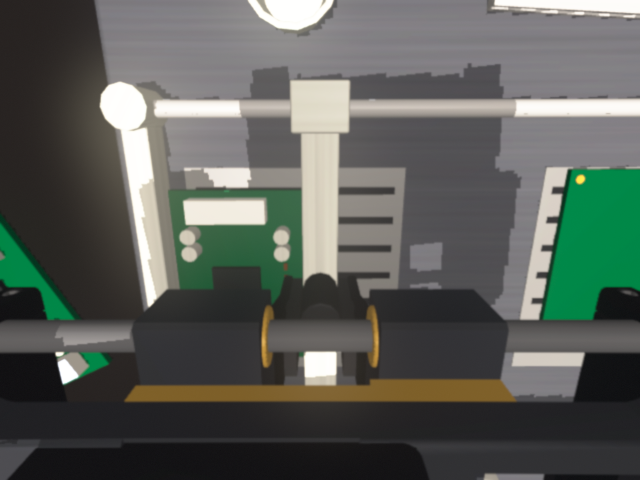

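The board's left edge (x≈172) meets the rail's inner face (x≈170) along its visible length. The gripper has stalled with the force rising. One more light push, then release and rise.

>>> servo_tool --targets '[{"fingers": 0, "translation": [0, -0.1, 0], "dr": [0, 0, 0]}, {"fingers": 0, "translation": [0, -0.1, 0], "dr": [0, 0, 0]}, {"fingers": 30, "translation": [0, -0.1, 0], "dr": [0, 0, 0]}, {"fingers": 45, "translation": [0, 0, 0], "dr": [0, 0, 0]}, {"fingers": 50, "translation": [0, 0.1, 0], "dr": [0, 0, 0]}, {"fingers": 50, "translation": [0, 0.1, 0], "dr": [0, 0, 0]}]'

```text
t: 6.38
ee_pos: [0.6449, 0.027, 0.0916]
eef_rot: [[0.996, -0.089, 0.007], [-0.089, -0.996, 0.0], [0.007, -0.001, -1.0]]
ft_force: [-0.1, 0.3, -0.9]
gripper_width: 0.0362
```

```bash
python3 go.py -0.2 0.095 0.2
```

```text
t 6.3833 p [0.6449 0.027  0.0916] pre [0.0029 0.0805] F [-0.1  0.3 -0.9] w 0.03623296201881968 rot [[0.996, -0.0895, 0.0066], [-0.0895, -0.996, 0.0004], [0.0066, -0.001, -1.0]] q [-4.6 21.8 90.8  0.1 67.  90.5]
target [0.44400783 0.05936426 0.2       ] shift cm [-20.23  -1.44 -10.97]
dr [-0.06 -0.38 -0.07]
```

Force is back to zero with the fingers clear. I'll rise, check the clamp, then go to the near side of the left switch.

>>> servo_tool --targets '[{"fingers": 50, "translation": [0, 0, -2], "dr": [0, 0, 0]}, {"fingers": 50, "translation": [0, 0, -5], "dr": [0, 0, 0]}, {"fingers": 50, "translation": [0, 0, -8], "dr": [0, 0, 0]}, {"fingers": 30, "translation": [-1, 0, -11], "dr": [0, 0, 0]}, {"fingers": 0, "translation": [-4, -0.4, -12], "dr": [0, 0, 0]}, {"fingers": 0, "translation": [-7.5, -0.7, -12], "dr": [0, 0, 0]}, {"fingers": 0, "translation": [-11, -1, -12], "dr": [0, 0, 0]}, {"fingers": 0, "translation": [-14.5, -1.3, -12], "dr": [0, 0, 0]}, {"fingers": 0, "translation": [-18, -1.4, -12], "dr": [0, 0, 0]}, {"fingers": 0, "translation": [-20.5, -1.4, -12], "dr": [0, 0, 0]}, {"fingers": 0, "translation": [-20.8, -1.4, -12], "dr": [0, 0, 0]}, {"fingers": 0, "translation": [-20.8, -1.4, -12], "dr": [0, 0, 0]}]'

```text
t: 7.38
ee_pos: [0.437, 0.0599, 0.2106]
eef_rot: [[0.996, -0.089, 0.006], [-0.089, -0.996, 0.0], [0.006, -0.001, -1.0]]
ft_force: [0.5, 0.1, 0.7]
gripper_width: 0.0011
```

```bash
python3 go.py -0.206 0.095 0.12
python3 - <<'E'
from bench import cams
import cv2,numpy as np
c=cams.read_camera("top"); np.savez("top3.npz",**{k:np.array(v) for k,v in c.items()}); cv2.imwrite("pics/t3.png",cv2.resize(c["image"][148:298,270:445],None,fx=4,fy=4,interpolation=cv2.INTER_CUBIC))
c=cams.read_camera("wrist"); cv2.imwrite("pics/w4.png",c["image"])
E
```

```text
t 7.3833 p [0.437  0.0599 0.2106] pre [-0.2071  0.0949] F [0.5 0.1 0.7] w 0.0011161927307406579 rot [[0.9961, -0.0886, 0.0059], [-0.0886, -0.9961, 0.0002], [0.0059, -0.0008, -1.0]] q [ -2.5 -13.3 114.6   0.   78.4  92.6]
target [0.43803123 0.05989365 0.12      ] shift cm [ 0.05 -0.    9.06]
dr [-0.04 -0.34 -0.02]
```

View pics/t3.png

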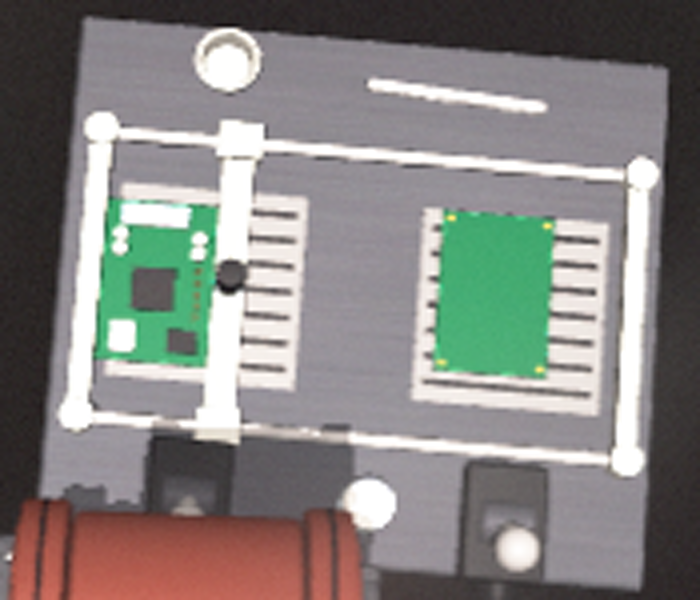

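View pics/w4.png

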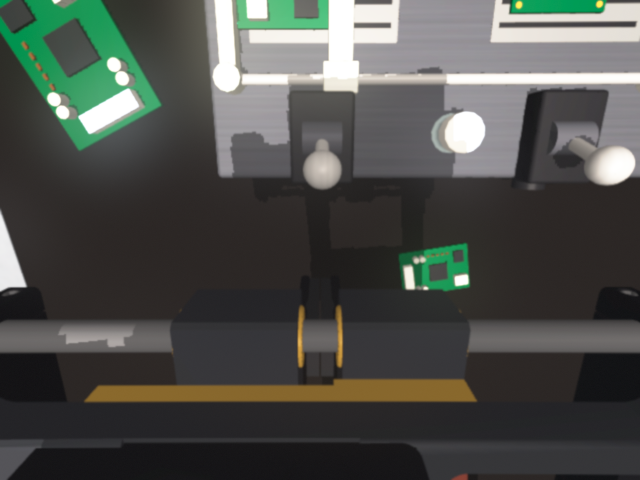

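The top view shows the board between the bar and the left rail, square. The bar now occludes its right edge, and the blank board and both switches are unmoved. In the wrist view the left ball (322,170) lines up with the fingers (320). I'll descend and push.

>>> servo_tool --targets '[{"fingers": 0, "translation": [0, 0, 3], "dr": [0, 0, 0]}, {"fingers": 0, "translation": [0, 0, 6], "dr": [0, -0.3, 0]}, {"fingers": 0, "translation": [0, 0, 8.5], "dr": [0, -0.3, 0]}, {"fingers": 0, "translation": [0, 0, 9.1], "dr": [0, -0.3, 0]}, {"fingers": 0, "translation": [0.5, 0, 9.1], "dr": [0, -0.3, 0]}, {"fingers": 0, "translation": [1.2, 0, 9.1], "dr": [0, -0.3, 0]}, {"fingers": 0, "translation": [2, 0, 9.1], "dr": [0, -0.3, 0]}, {"fingers": 0, "translation": [2.7, 0, 9.1], "dr": [0, -0.3, 0]}, {"fingers": 0, "translation": [3.4, 0, 9.1], "dr": [0, -0.3, 0]}, {"fingers": 0, "translation": [4.1, 0, 9.1], "dr": [0, -0.3, 0]}]'

```text
t: 8.32
ee_pos: [0.4788, 0.0553, 0.1193]
eef_rot: [[0.996, -0.09, -0.003], [-0.09, -0.996, -0.0], [-0.003, 0.0, -1.0]]
ft_force: [-3.0, -1.1, 2.6]
gripper_width: 0.0006
```

```bash
python3 go.py -0.131 0.095 0.12
```

```text
t 8.3167 p [0.4788 0.0553 0.1193] pre [-0.165  0.094] F [-3.  -1.1  2.6] w 0.0006154758533464869 rot [[0.996, -0.0895, -0.0031], [-0.0895, -0.996, -0.0001], [-0.003, 0.0004, -1.0]] q [ -2.8  -1.1 113.9  -0.   67.4  92.4]
target [0.51273874 0.05327633 0.12      ] shift cm [ 3.4  -0.11 -0.09]
dr [ 0.02  0.17 -0.07]
```

>>> servo_tool --targets '[{"fingers": 0, "translation": [0.6, 0, 0], "dr": [0, 0, 0]}, {"fingers": 0, "translation": [1.2, 0, 0], "dr": [0, 0, 0]}, {"fingers": 0, "translation": [1.8, 0, 0], "dr": [0, 0, 0]}, {"fingers": 0, "translation": [2.3, -0.1, 0], "dr": [0, 0, 0]}, {"fingers": 0, "translation": [2.8, -0.1, 0], "dr": [0, 0, 0]}, {"fingers": 0, "translation": [3.1, -0.1, 0], "dr": [0, 0, 0]}, {"fingers": 0, "translation": [3.3, -0.1, 0], "dr": [0, 0, 0]}]'

```text
t: 8.9
ee_pos: [0.5107, 0.0536, 0.1178]
eef_rot: [[0.996, -0.09, -0.004], [-0.09, -0.996, 0.0], [-0.004, 0.0, -1.0]]
ft_force: [-0.8, -1.7, -1.1]
gripper_width: 0.0009
```

>>> servo_tool --targets '[{"fingers": 0, "translation": [0.1, 0, 0], "dr": [0, 0, 0]}, {"fingers": 0, "translation": [0.2, 0, 0], "dr": [0, 0, 0]}]'

```text
t: 9.07
ee_pos: [0.5123, 0.0535, 0.1177]
eef_rot: [[0.996, -0.089, -0.004], [-0.089, -0.996, 0.0], [-0.004, -0.0, -1.0]]
ft_force: [-2.3, -0.3, -1.6]
gripper_width: 0.0003
```

```bash
python3 go.py -0.131 0.095 0.12;python3 - <<'E'
from bench import cams
import cv2,numpy as np
c=cams.read_camera("scene"); cv2.imwrite("pics/s5.png",cv2.resize(c["image"][170:345,165:370],None,fx=3.4,fy=3.4,interpolation=cv2.INTER_CUBIC))
E
```

```text
t 9.0667 p [0.5123 0.0535 0.1177] pre [-0.1315  0.0952] F [-2.3 -0.3 -1.6] w 0.00031067202380940823 rot [[0.996, -0.0895, -0.0045], [-0.0895, -0.996, 0.0005], [-0.0045, -0.0001, -1.0]] q [ -2.8   3.7 109.2   0.   67.3  92.3]
target [0.51273874 0.05327633 0.12      ] shift cm [ 0.05  0.02 -0.23]
dr [-0.01  0.26 -0.07]
```

View pics/s5.png

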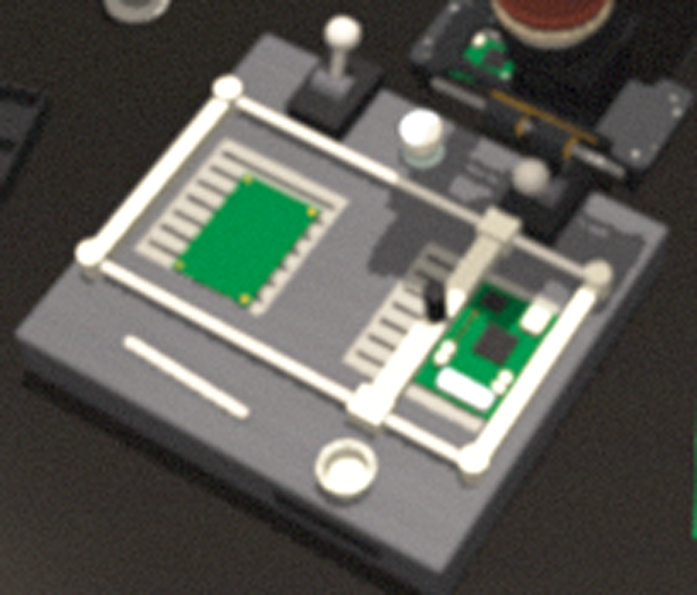

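The lever has swung to the far side (ball at (530,177)). I'll keep pushing until the end stop shows in the force.

>>> servo_tool --targets '[{"fingers": 0, "translation": [0.1, 0, 0], "dr": [0, 0, 0]}, {"fingers": 0, "translation": [0.2, 0, 0], "dr": [0, 0, 0]}, {"fingers": 0, "translation": [0.2, 0, 0], "dr": [0, 0, 0]}]'

```text
t: 9.37
ee_pos: [0.5146, 0.0533, 0.1181]
eef_rot: [[0.996, -0.09, -0.004], [-0.09, -0.996, 0.001], [-0.004, -0.0, -1.0]]
ft_force: [-1.7, -0.2, -2.1]
gripper_width: 0.0003
```

>>> servo_tool --targets '[{"fingers": 0, "translation": [0.1, 0, 0], "dr": [0, 0, 0]}, {"fingers": 0, "translation": [0.2, 0, 0], "dr": [0, 0, 0]}, {"fingers": 0, "translation": [0.2, 0, 0], "dr": [0, 0, 0]}]'

```text
t: 9.62
ee_pos: [0.515, 0.0533, 0.1177]
eef_rot: [[0.996, -0.089, -0.007], [-0.089, -0.996, 0.001], [-0.007, -0.0, -1.0]]
ft_force: [-6.5, 0.1, 2.3]
gripper_width: 0.0005
```

The end stop is reached: it stalled at x=0.515 and the force is rising. One more small push, then back off and up.

>>> servo_tool --targets '[{"fingers": 0, "translation": [0.15, 0, 0], "dr": [0, 0, 0]}, {"fingers": 0, "translation": [0.15, 0, 0], "dr": [0, 0, 0]}, {"fingers": 0, "translation": [-0.5, 0, 0], "dr": [0, 0, 0]}, {"fingers": 0, "translation": [-2, 0, 0], "dr": [0, 0, 0]}, {"fingers": 0, "translation": [-5, 0, -1], "dr": [0, 0, 0]}, {"fingers": 0, "translation": [-8, 0, -4], "dr": [0, 0, 0]}, {"fingers": 0, "translation": [-8, 2, -7], "dr": [0, 0, 0]}, {"fingers": 0, "translation": [-8, 6, -8], "dr": [0, 0, 0]}, {"fingers": 0, "translation": [-8, 10, -8], "dr": [0, 0, 0]}, {"fingers": 0, "translation": [-8, 14, -8], "dr": [0, 0, 0]}, {"fingers": 0, "translation": [-8, 18, -8], "dr": [0, 0, 0]}, {"fingers": 0, "translation": [-8, 22, -8], "dr": [0, 0, 0]}]'

```text
t: 10.62
ee_pos: [0.418, -0.1612, 0.1997]
eef_rot: [[0.996, -0.089, 0.0], [-0.089, -0.996, -0.002], [0.001, 0.002, -1.0]]
ft_force: [1.9, 0.8, 0.0]
gripper_width: 0.0003
```

>>> servo_tool --targets '[{"fingers": 0, "translation": [0, 4, 0], "dr": [0, 0, 0]}, {"fingers": 0, "translation": [0, 8, 0], "dr": [0, 0, 0]}, {"fingers": 0, "translation": [0, 12, 0], "dr": [0, 0, 0]}, {"fingers": 0, "translation": [0, 14, 0], "dr": [0, 0, 0]}, {"fingers": 0, "translation": [0, 14, 0], "dr": [0, 0, 0]}]'

```text
t: 11.03
ee_pos: [0.4048, -0.3031, 0.1992]
eef_rot: [[0.996, -0.094, -0.001], [-0.094, -0.996, -0.003], [-0.001, 0.003, -1.0]]
ft_force: [-0.6, 0.4, 0.3]
gripper_width: 0.0008
```

Run:
```python
from bench import cams
import cv2,numpy as np
from h import *
P=np.load("pre.npz");o,R=P["o"],P["R"]; f=lambda p:(np.atleast_2d(p)[:,:2]-o)@R
c=cams.read_camera("top"); t={k:np.array(v) for k,v in c.items()}; cv2.imwrite("pics/t6.png",cv2.resize(c["image"][148:298,270:445],None,fx=4,fy=4,interpolation=cv2.INTER_CUBIC))
hsv=cv2.cvtColor(t["image"],cv2.COLOR_BGR2HSV); m=cv2.inRange(hsv,(45,80,40),(90,255,255))
for q in cv2.findContours(m,0,2)[0]:
    if cv2.contourArea(q)>200:
        b=cv2.boxPoints(cv2.minAreaRect(q)); print(f(ray(t,b,.069)).round(4).tolist())
for n,y in(("L",.095),("R",-.095)):
  for sg in(-1,1): 
    X=np.r_[R@[-.132+sg*.05*np.sin(.5),y]+o,.131]; print(n,sg,((proj(t,[X])-[270,148]+.5)*4-.5).round(1))
c=cams.read_camera("scene"); cv2.imwrite("pics/s6.png",cv2.resize(c["image"][170:345,165:370],None,fx=3.4,fy=3.4,interpolation=cv2.INTER_CUBIC))
```

```text
[[-0.251, 0.0154], [-0.2387, -0.0568], [-0.2903, -0.0652], [-0.3024, 0.0067]]
[[-0.0249, 0.388], [0.016, 0.3011], [-0.1066, 0.2426], [-0.1467, 0.3283]]
[[-0.0399, -0.0466], [0.0597, -0.0476], [0.0603, -0.1186], [-0.0395, -0.1168]]
[[-0.0503, 0.1591], [0.0496, 0.1592], [0.0493, 0.0893], [-0.0506, 0.0899]]
L -1 [[184.8 534.9]]
L 1 [[191.6 451.6]]
R -1 [[514.7 561.8]]
R 1 [[520.  478.7]]
```

View pics/t6.png

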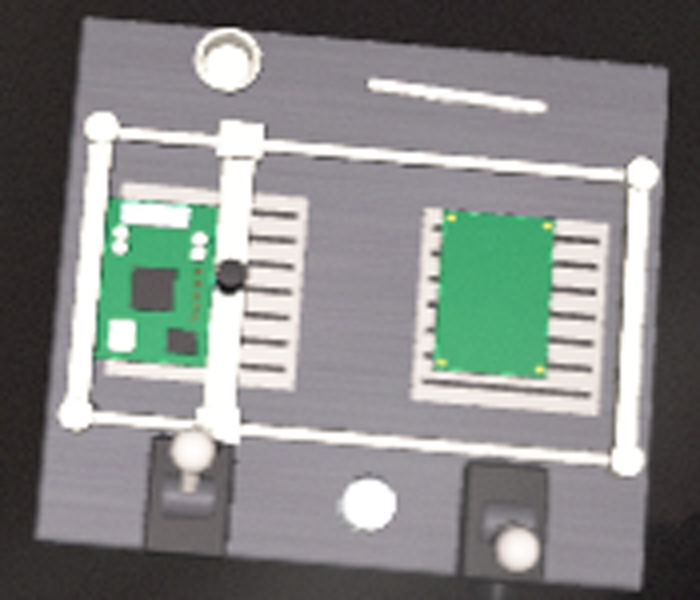

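View pics/s6.png

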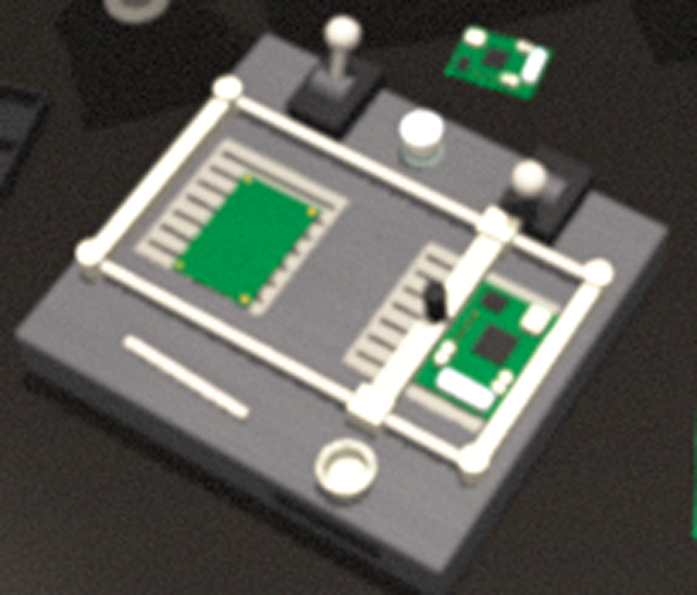

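The board spans y=0.0896 to 0.1592 and is square within 0.5°. The left ball is near its "on" prediction, (192,450) against (192,452). However, the "off" balls read about 10 px off prediction, so I'll measure the balls more carefully.

Run:
```python
from bench import cams
import cv2,numpy as np
from h import *
P=np.load("pre.npz");o,R=P["o"],P["R"]; f=lambda p:(np.atleast_2d(p)[:,:2]-o)@R
old={n:dict(np.load(n+".npz")) for n in("top","scene")}
new={n:{k:np.array(v) for k,v in cams.read_camera(n).items()} for n in("top","scene")}
tiles=[]
def ball(c,X,n):
    g=cv2.cvtColor(c["image"],cv2.COLOR_BGR2GRAY); p=proj(c,[X])[0]; x0,y0=(p-11).round().astype(int)
    w=g[y0:y0+22,x0:x0+22]; tiles.append(cv2.resize(w,None,fx=8,fy=8,interpolation=cv2.INTER_CUBIC))
    m=(w>120).astype(np.uint8); k,l,st,ce=cv2.connectedComponentsWithStats(cv2.morphologyEx(m,cv2.MORPH_OPEN,np.ones((3,3))))
    i=[j for j in range(1,k) if 15<st[j,4]<130]; 
    out=[(tuple((ce[j]+[x0,y0]).round(2)),int(st[j,4])) for j in i]
    return p.round(1),out
for y,n in((.095,"L"),(-.095,"R")):
  for lab,src,sg in(("old",old,-1),("new",new,1 if n=="L" else -1)):
    X=np.r_[R@[-.132+sg*.05*np.sin(.5),y]+o,.131]
    print(n,lab,*[ball(src[k],X,n) for k in("top","scene")])
cv2.imwrite("pics/balls.png",np.vstack([np.hstack(tiles[:4]),np.hstack(tiles[4:])]))
# known static points: deck corner near
for z,q in((.065,[-.165,.186]),(.065,[-.165,-.186]),(.09,[-.097,.12])): 
    X=np.r_[R@q+o,z]; print("chk",q,proj(new["scene"],[X]).round(1), ((proj(new["scene"],[X])-[165,170])*3.4).round(0),((proj(new["top"],[X])-[270,148])*4).round(0))
```

```text
L old (array([315.8, 281.3]), []) (array([331.1, 209.4]), [((np.float64(328.65), np.float64(210.3)), 108)])
L new (array([317.5, 260.5]), []) (array([321.5, 222.9]), [])
R old (array([398.3, 288.1]), [((np.float64(407.17), np.float64(285.27)), 41)]) (array([268.1, 179.4]), [((np.float64(265.42), np.float64(179.16)), 80)])
R new (array([398.3, 288.1]), [((np.float64(407.17), np.float64(285.27)), 41)]) (array([268.1, 179.4]), [((np.float64(265.2), np.float64(180.4)), 95)])
chk [-0.165, 0.186] [[362.9 236.5]] [[673. 226.]] [[ 31. 541.]]
chk [-0.165, -0.186] [[244.  179.1]] [[269.  31.]] [[642. 591.]]
chk [-0.097, 0.12] [[327.8 239.4]] [[553. 236.]] [[149. 434.]]
```

View pics/balls.png

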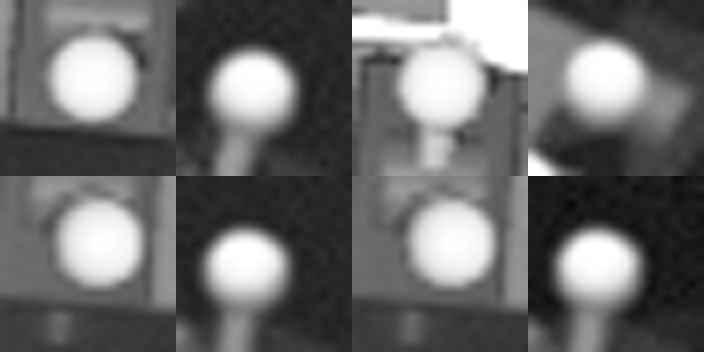

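Run:
```python
from bench import cams
import cv2,numpy as np
from h import *
P=np.load("pre.npz");o,R=P["o"],P["R"]; f=lambda p:(np.atleast_2d(p)[:,:2]-o)@R
old={n:dict(np.load(n+".npz")) for n in("top","scene")}
new={n:{k:np.array(v) for k,v in cams.read_camera(n).items()} for n in("top","scene")}
def ball(c,g0):
    g=cv2.cvtColor(c["image"],cv2.COLOR_BGR2GRAY); x0,y0=np.array(g0).round().astype(int)-10
    w=cv2.GaussianBlur(cv2.resize(g[y0:y0+20,x0:x0+20],None,fx=10,fy=10,interpolation=cv2.INTER_CUBIC),(0,0),3)
    h=cv2.HoughCircles(w,cv2.HOUGH_GRADIENT,1,200,param1=60,param2=8,minRadius=40,maxRadius=68)
    q=h[0,0]; return (q[:2]+.5)/10-.5+[x0,y0],q[2]/10
for n,lab,src,a,b in(("L","old",old,(316,279),(329.6,209.4)),("L","new",new,(317.2,260),(320,222.2)),("R","old",old,(399,285),(265.6,179.6)),("R","new",new,(399,285),(265.6,179.6))):
    u,ru=ball(src["top"],a);v,rv=ball(src["scene"],b); X=tri(src["top"],u,src["scene"],v)
    print(n,lab,u.round(2),ru,v.round(2),rv,"tri",f(X[None]).round(4),X[2].round(4),"top@.131",f(ray(src["top"],[u],.1309)).round(4),"scene@.131",f(ray(src["scene"],[v],.1309)).round(4))
```

```text
L old [316.1 279.4] 5.3900003 [329.1 209.3] 5.1400003 tri [[-0.1511  0.0935]] 0.1361 top@.131 [[-0.1515  0.0947]] scene@.131 [[-0.1538  0.0904]]
L new [317.8 259.8] 5.5 [320.3 222.2] 5.23 tri [[-0.1062  0.0937]] 0.1352 top@.131 [[-0.1063  0.0945]] scene@.131 [[-0.1084  0.0913]]
R old [399.  284.9] 5.2599998 [265.3 178.9] 4.79 tri [[-0.1483 -0.096 ]] 0.1401 top@.131 [[-0.1486 -0.0962]] scene@.131 [[-0.1537 -0.1022]]
R new [399. 285.] 5.2 [265.2 179.6] 5.21 tri [[-0.1484 -0.0966]] 0.1368 top@.131 [[-0.1488 -0.0962]] scene@.131 [[-0.1516 -0.1012]]
```

Two independent measures agree with fully on: the ball is at x≈-0.106 to -0.107 (nominal -0.108), and the push stalled on the stop at the matching TCP position. The robot is clear of everything, so I'm handing in.

```bash
python3 -c "
from bench import r,telemetry
s=telemetry.read_state();print(s['t'],s['ft_force']);print(r.job_done())"
```

```text
11.3333 [ 0.59640008  0.25611257 -0.31769594]
the job is handed in; nothing more can be done
None
```

I gripped the knob and slid the clamp bar left until the assembled board was pressed against the left rail. I then let go and pushed the left toggle over to its end stop. I handed the job in at about 11.3 s, with the gripper touching nothing.

**Last checks:**
- **Board:** its edges are at y ≈ 0.090 and 0.159 m in the preheater frame, and it is square to within about 0.5°. The push stalled on it at roughly 8 N sideways.
- **Blank board and right switch:** the blank board measures the same as before. The right switch still reads off.
- **Other bystanders:** the jar, cup and tweezers look untouched in the last pictures. I did not take a final look at the items on the mat and tables, but the arm never went near them.
- **Left switch:** the ball sits at x ≈ -0.106 m against -0.108 m for fully on, and the push stalled at the matching place.

**Disagreement:** the ball's measured travel was about 45 mm against 48 mm nominal. The gap comes mainly from the off position, where both balls read 4–8 mm further forward than nominal. I put this down to camera and pose error rather than an incomplete throw.

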